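# Change shafts under the dial comparator

## Task

Bring the next ground shaft under the dial comparator. With a fingertip, roll the checked shaft (blue band) from under the gauge foot to the left until it drops into the rest groove, then gently roll the waiting plain shaft to the left onto the red line, so that it lies along the line with the gauge foot riding on it, and take the hand away. Only push the shafts, do not pinch or lift them, and leave the gauge and the tools lying around alone.

Things in the scene. Friction and masses are not known exactly. Their poses are not given: they have to be found in the camera images.
- checked_shaft: Hollow ground steel shaft, 30 mm diameter, 150 mm long, about 0.5 kg, with a blue band near the end towards the robot. At first it lies on the red line under the gauge foot. Origin at its centre, on its axis; x axis along it. Oiled (friction on fingers about 0.2): pushed sideways at or a little above mid-height it rolls; it soon stops when left.
- next_shaft: The next shaft to be gauged: the same as the other (30 mm diameter, 150 mm long, about 0.5 kg, origin at its centre on its axis, x along it) but plain steel without a band. At the start it waits on the deck 80 to 98 mm to the right of the red line, parallel to it.
- line (a point): Point on the red line on the comparator's flat dark iron deck, in the middle of where a shaft's length lies (65 mm in front of the gauge foot). x axis along the line, away from the robot; y to the left across the deck, the way the shafts roll; z up. The deck is 28 mm above the bench, so a shaft's axis lies 43 mm and its crest 58 mm above the bench.
- groove (a point): Middle of the rest groove, at deck height, 75 mm to the left (+y) of the red line and parallel to it, axes as for the line. The groove is a slot 14 mm wide and 5 mm deep, into which a shaft drops about 2 mm and stays.
- foot (a point): Centre of the flat underside of the gauge foot, a steel button 22 mm across (flat 12 mm across, gently bevelled round it) above the red line. It touches a shaft 10 mm from its far end.
- plunger (a joint): Lift of the gauge's spring plunger, m: 0 when hanging free (its foot then 2 mm lower than a shaft's crest), 0.002 with a shaft under the flat of the foot. The spring presses down with about 0.5 N; the bevelled foot is lifted by the shaft itself as it rolls under. The needle on the dial turns with it.
- dial_gauge: Dial gauge head on an arm and column, fixed to the base; origin as for the comparator. The dial, 44 mm across, faces the robot: its front is 12 mm before the foot's centre (53 mm beyond line), 98 to 149 mm above the bench. The column stands 65 mm behind the foot, 190 mm high. Not to be touched.
- caliper: Steel vernier caliper, 68x215x11 mm, lying on the bench to the right of the comparator; origin at the middle of its underside. To be left alone.
- plug_gauge: Steel plug gauge, 21x102x21 mm, lying on the bench to the left of the comparator; origin at the middle of its underside. To be left alone.
- blue_marker: White marker pen with a dark blue cap, 18x132x18 mm, lying on the bench to the left of the comparator; origin at the middle of its underside. To be left alone.
- bronze_bush: Bronze bush, 34 mm across, 30 mm high, standing on the bench to the right of the comparator; origin at the middle of its underside. To be left alone.
- comparator: Comparator base, fixed to the bench, turned up to 0.2 rad; origin on the bench directly below the gauge foot, axes as for the line. Its deck reaches from 150 mm in front of the origin to 30 mm behind, and ends in rails 9 mm higher than itself, inner faces 160 mm right (-y) and 104 mm left (+y) of the line.

How it is judged:
By the outcome, as a careful person would: the job done as asked, in the order asked, and still so for the second after the job is handed in, with the robot touching nothing.
It also fails if it takes over 61 s, if anything falls off the work surface, if the arm or the gripper's body presses on something with over 40 N, if the wrist force passes 120 N, or if a joint passes its speed limit or range.

## Robot

A 7-joint arm with a two-finger parallel gripper is mounted at the origin on a cart in front of the work surface, level with it; the furniture and walls round the work are solid. World frame = base frame: x ahead of the robot, y to its left, z up, the work surface at z = 0. Lengths are in m, angles in rad, forces in N, time in s.
With the tool pointing down it reaches from about 0.4 to 0.875 m from the base axis. Payload 19.3 kg.
Tool frame: the origin (TCP) lies at the very end of the fingers, on their centre line; the grasp point (between the pads) lies 19 mm behind it; z points along the fingers, y is the line along which they close (so a half turn about z gives the same grasp; the last joint's range is limited). The gripper opens to 85 mm and grips with 20 to 120 N. Pads are 22 mm wide; open, the fingers measure 114 mm over their backs; the gripper's body (76 mm by 85 mm) begins 54 mm behind the grasp point. The pads swing forward as they close: fully open they stand 13 mm farther back than shut.
Start: joints at [-0.07, 0.521, -0.036, 1.599, 0.021, 1.021, -0.113], TCP at [0.625, -0, 0.231] pointing down, gripper open.
Joint ranges: [-2.91, 2.91], [-0.3, 2.13], [-1.5, 1.42], [0.17, 2.43], [-1.26, 4.41], [0.16, 1.93], [-2.52, 2.52]. Speed limits (rad/s): [1.89, 1.89, 2.39, 2.39, 3.01, 3.01, 3.01].

## Interface

Orientations are given as [roll, pitch, yaw] about the fixed x, y, z axes, in that order (R = Rz(yaw) Ry(pitch) Rx(roll)).
In Python, from workcell import monitor, optics, job_done gives the robot as it stands.
- The arm moves only by the shell command python3 -m handwheel 'ROWS' [FORCE]. ROWS is JSON, a list of rows, each an object of numbers: "dx", "dy", "dz": the shift along the tool's x, y, z in cm; "wx", "wy", "wz": the turn, a rotation vector about the tool's x, y, z in rad; "claw": the opening in per cent of the stroke, from 0 (shut) to 100 (fully open). A call has 1 to 8 rows; each row shifts and turns the commanded pose from where the row before left it, along the tool's axes as they then stand; what a row does not reach is not made up. A row lasts 1/8 s, in which the tool goes at most 62.5 mm and 10.7 degrees, less where a joint would pass 70% of its speed; a pose out of reach is approached as far as the arm can. A call with a gripper value outside its range is refused whole. The fingers move at their own pace and stop on an object; FORCE is the grip in N (left out, the last holds). Time passes only in rows, so rows that do not move let the fingers close. It gives the time, the measured TCP pose, the force, the opening and the grip force at its end, in the units of the state.
- monitor.observe(): the state, without advancing time (a new reading comes with each control period).
- optics.grab_frame(name): name is "scene" or "side" or "wrist"; returns a dict with "frame" (420x560x3 uint8, blue, green, red), "fovy" (degrees; the focal length in pixels is half the picture's height over the tangent of half this angle, whatever the lens; pixels are square), "cx", "cy" (the principal point, pixels), "R" (3x3) and "t" (3): a world point X has camera coordinates R X + t. Camera axes: x right, y down, z forward; pixel columns grow to the right and rows downward; lengths in m; the calibration is good to about 2 mm. A picture is of the moment at which its call begins. There is no depth.
- job_done(): hands the job in; it is judged then, once.
Trained networks look in the newest picture that a camera, given by its name, has taken for a name from the list of things; names that differ only in an ending like _2 or _b are one class to them, and where a whole thing is asked for, a point or a joint stands for the part that bears it (a point fixed in the world has none). Each returns a list of dicts, best first, with "p" (0 to 1); they miss things now and then, are a little off and sometimes report something else, mostly with a low value. They report only what shows in the picture. A call takes as long as a camera call.
- optics.masks_of(name, camera): "region" (420x560 bool, what is visible of it) and "rect" ([left, top, width, height] in pixels, round what is visible of it).
The state is a dict: "clock": time; "qpos": joint angles; "qd": joint speeds; "joint_efforts": joint torques, N m; "position": TCP position; "tool_rot": TCP orientation; "force": force on the tool from outside, world axes, zero at the start; "moment": the same for the moment, N m; "grip_width": finger opening in m; "finger_force": force on a finger pad.
Only numpy, scipy, OpenCV 4.12 (cv2) and the standard library are available. Lean on these libraries where they do the work, as an engineer would, in place of code of your own. Each camera call takes 0.05 s, during which the arm holds its last target. There are 200 camera calls.

## Working session

There is one attempt and no reset: what is moved stays moved. The work goes in short steps, Python scripts to look and compute and a shell command to move; the robot and the scene stay as the last step left them, time stands still between calls to the robot, and variables do not carry over. Pictures are saved under pics/ and viewed, at most 10 in all, crops included, and the job is handed in when it is done.

```bash
mkdir -p pics; cat > h.py <<'E'
import numpy as np, cv2
from workcell import monitor, optics, job_done
def grab(n,save=None):
    f=optics.grab_frame(n)
    if save: cv2.imwrite('pics/'+save,f['frame'])
    return f
def cam(f):
    H=f['frame'].shape[0]; fl=H/2/np.tan(np.radians(f['fovy'])/2)
    return np.array([[fl,0,f['cx']],[0,fl,f['cy']],[0,0,1]]),np.array(f['R']),np.array(f['t'])
def proj(f,X):
    K,R,t=cam(f); c=(np.atleast_2d(X)@R.T+t)@K.T; return c[:,:2]/c[:,2:]
def back(f,uv,z):
    K,R,t=cam(f); uv=np.atleast_2d(uv).astype(float)
    d=np.c_[uv,np.ones(len(uv))]@np.linalg.inv(K).T@R; o=-R.T@t
    return o+d*((z-o[2])/d[:,2])[:,None]
E
python3 - <<'E'
from h import *
ims=[]
for c in ['scene','side','wrist']:
    f=grab(c,f'{c}0.png'); K,R,t=cam(f); print(c,K[0,0],(-R.T@t).round(3),R[2].round(2))
    for n in ['checked_shaft','next_shaft','foot','comparator']:
        for r in optics.masks_of(n,c)[:2]:
            m=r['region']; print(n,round(r['p'],2),r['rect'],m.sum())
s=monitor.observe();print(s['clock'],s['position'],s['tool_rot'],s['grip_width'])
E
```

```text
scene 410.82625547851654 [0.232 0.43  0.747] [ 0.43 -0.48 -0.76]
checked_shaft 0.93 [246.2, 221.4, 59.9, 48.1] 910
checked_shaft 0.5 [250.9, 215.0, 7.6, 7.7] 55
next_shaft 0.74 [276.5, 198.9, 59.0, 47.2] 835
next_shaft 0.18 [148.0, 309.4, 42.0, 54.8] 616
comparator 0.89 [186.6, 160.3, 166.4, 149.6] 11393
side 510.4623011407379 [ 0.37  -0.931  0.763] [ 0.2   0.79 -0.58]
checked_shaft 0.65 [228.9, 217.1, 63.4, 17.5] 783
next_shaft 0.86 [230.0, 229.0, 69.9, 28.2] 959
next_shaft 0.52 [218.6, 161.7, 122.2, 128.0] 7569
foot 0.38 [281.9, 211.5, 6.9, 2.6] 38
foot 0.35 [196.1, 169.0, 24.7, 29.4] 222
comparator 0.61 [216.8, 161.9, 126.1, 125.4] 7885
wrist 367.90255901777493 [0.624 0.071 0.374] [ 0.   -0.28 -0.96]
checked_shaft 0.62 [129.1, 113.1, 152.5, 40.2] 4944
next_shaft 0.55 [133.7, 208.8, 165.2, 40.3] 4997
comparator 0.97 [115.6, 1.9, 335.6, 302.9] 69687
0.75 [ 6.25010770e-01 -6.90269942e-06  2.31321195e-01] [ 3.14153362e+00 -2.99244828e-05  1.57073206e+00] 0.08533104393870705
```

View pics/scene0.png

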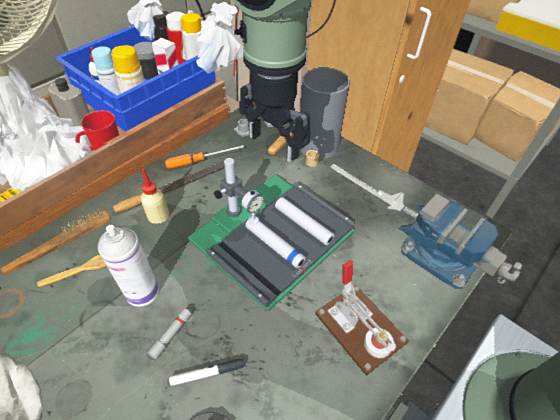

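View pics/side0.png

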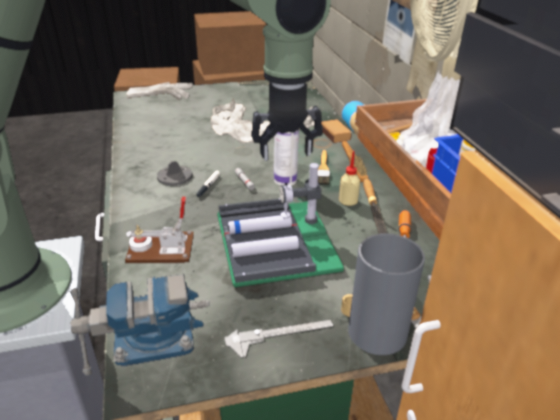

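View pics/wrist0.png

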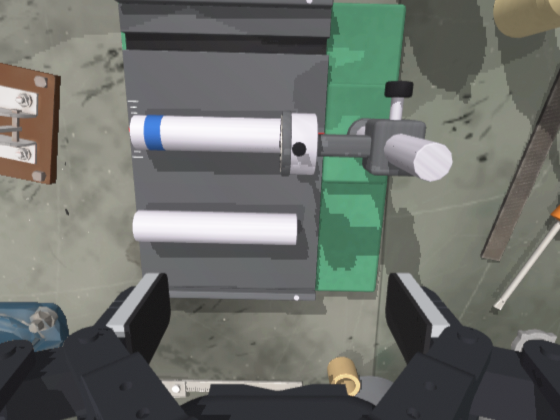

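The scene view shows the comparator with the banded shaft under the dial, blue band at about (296,257), and the plain shaft to its right at (305,222). In the wrist view the banded shaft runs from (131,132) to the dial at (283,135). The plain shaft runs from (134,225) to (298,229). There is free deck between them.

```bash
cat >> h.py <<'E'
def shaft(f,m,z=.043):
    """axis from mask: near end, far end, yaw (world), at axis height"""
    ys,xs=np.nonzero(m); P=back(f,np.c_[xs,ys],z)[:,:2]
    c=P.mean(0); u=np.linalg.svd(P-c,full_matrices=False)[2][0]; u=u*np.sign(u[0]); n=np.array([-u[1],u[0]])
    s=(P-c)@u; w=(P-c)@n
    mid=(np.percentile(w,1)+np.percentile(w,99))/2
    return c+n*mid+u*s.min(), c+n*mid+u*s.max(), np.arctan2(u[1],u[0]), np.percentile(w,99)-np.percentile(w,1)
E
python3 - <<'E'
from h import *
for c in ['wrist','scene','side']:
    f=grab(c)
    for n in ['checked_shaft','next_shaft']:
        r=optics.masks_of(n,c)[0]; a,b,y,w=shaft(f,r['region']); print(c,n,round(r['p'],2),a.round(4),b.round(4),round(y,3),w.round(4))
f=grab('wrist')
m=optics.masks_of('comparator','wrist')[0]['region']
# deck left/right rails & ticks in pixels, deck height
for nm,uv,z in [('tick',(135,104),.028),('tick2',(137,157),.028),('rail R front edge top',(141,290),.037),('rail R back',(296,297),.037),('rail L front',(125,50),.028),('deck far R',(317,290),.037),('deck near edge',(131,200),.028)]:
    print(nm,back(f,uv,z)[0,:2].round(4))
v=cv2.resize(f['frame'][60:310,100:440],None,fx=2.35,fy=2.35,interpolation=cv2.INTER_CUBIC); cv2.imwrite('pics/w1.png',v)
E
```

```text
wrist checked_shaft 0.9 [0.4941 0.0458] [0.6277 0.0426] -0.024 0.0302
wrist next_shaft 0.72 [ 0.4859 -0.041 ] [ 0.6433 -0.0447] -0.023 0.031
scene checked_shaft 0.66 [0.4953 0.0461] [0.6559 0.0428] -0.021 0.0338
scene next_shaft 0.66 [ 0.4894 -0.04  ] [ 0.6525 -0.0456] -0.035 0.0355
side checked_shaft 0.72 [0.4986 0.0529] [0.6548 0.0486] -0.028 0.0498
side next_shaft 0.86 [ 0.4911 -0.036 ] [ 0.6473 -0.0376] -0.01 0.0473
tick [0.496  0.0698]
tick2 [0.4926 0.022 ]
rail R front edge top [ 0.4855 -0.1122]
rail R back [ 0.6436 -0.1202]
rail L front [0.4922 0.1148]
deck far R [ 0.6649 -0.1122]
deck near edge [ 0.4823 -0.0197]
```

View pics/w1.png

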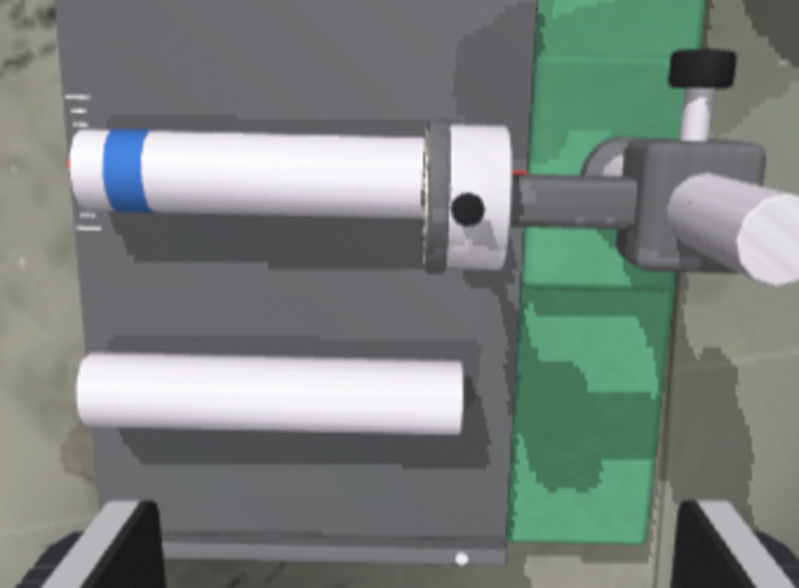

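Both shafts are parallel, at a yaw of about -0.024. The line centre is near (0.570, 0.044) and the next shaft's centre is near (0.566, -0.043). I'll push with both spread fingertips, along the shaft and clear of the dial, so the shafts stay square.

```bash
python3 -m handwheel '[{"dy":-2.5,"wz":0.024,"claw":60},{"dy":-2.5},{"dy":-2.5},{"dz":3},{"dz":4},{"dz":4},{"dz":3},{"dz":0}]' 20
python3 - <<'E'
from h import *
f=grab('wrist','w2.png')
uv=np.array([[128.9,128],[320.4,133.2]]); L=back(f,uv,.028)  # only for old view
print(monitor.observe()['force'],monitor.observe()['grip_width'])
E
```

```text
[0.16045219 1.04867232 0.51742761] 0.08539499579370854schema error: expected keys dx, dy, dz, wx, wy, wz, claw
```

View pics/w2.png

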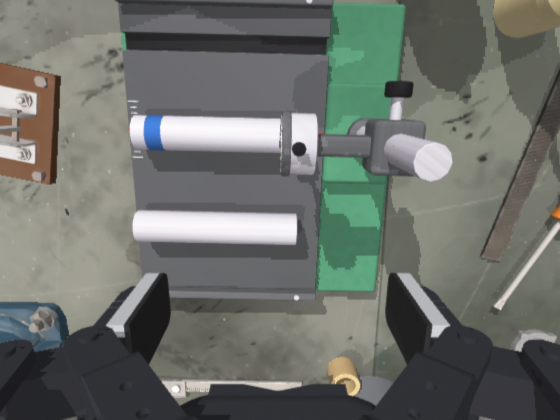

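The picture is unchanged because the move was refused: every row needs all seven keys. I'll send it again in full.

```bash
python3 - <<'E'
from h import *
f=grab('wrist')
L=back(f,[[128.9,128],[320.4,133.2]],.028)[:,:2]; d=L[1]-L[0]; print('line',L.round(4),np.arctan2(d[1],d[0]).round(4))
E
python3 -m handwheel '[{"dx":0,"dy":-2.5,"dz":0,"wx":0,"wy":0,"wz":0.024,"claw":60},{"dx":0,"dy":-2.5,"dz":0,"wx":0,"wy":0,"wz":0,"claw":60},{"dx":0,"dy":-2.5,"dz":0,"wx":0,"wy":0,"wz":0,"claw":60},{"dx":0,"dy":0,"dz":3,"wx":0,"wy":0,"wz":0,"claw":60},{"dx":0,"dy":0,"dz":4,"wx":0,"wy":0,"wz":0,"claw":60},{"dx":0,"dy":0,"dz":4,"wx":0,"wy":0,"wz":0,"claw":60},{"dx":0,"dy":0,"dz":2,"wx":0,"wy":0,"wz":0,"claw":60},{"dx":0,"dy":0,"dz":0,"wx":0,"wy":0,"wz":0,"claw":60}]' 20
python3 - <<'E'
from h import *
f=grab('wrist','w3.png')
E
```

```text
line [[0.4881 0.0486]
 [0.6642 0.044 ]] -0.0265
clock: 2.4
position: [0.5493, 0.0011, 0.1002]
tool_rot: [-3.139, 0.0, 1.547]
force: [-0.2, -0.4, -0.1]
grip_width: 0.0514
finger_force: 0.0
```

View pics/w3.png

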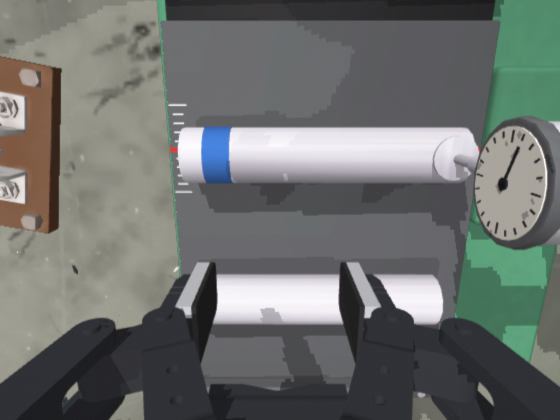

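The banded shaft spans (180–478, 155) with the foot on its far end. The fingertips stand at about (200,265) and (355,265), over the gap, and the dial at (515,185) is well to the right. The red line's end shows at (173,150).

```bash
python3 - <<'E'
from h import *
f=grab('wrist'); R=np.array([[np.cos(.025),np.sin(.025)],[-np.sin(.025),np.cos(.025)]])
for n in ['checked_shaft','next_shaft']:
    r=optics.masks_of(n,'wrist')[0]; a,b,y,w=shaft(f,r['region']); print(n,round(r['p'],2),r['rect'],a.round(4),b.round(4),round(y,4),w.round(4))
print('far ends at axis z', back(f,[[474,155],[440,300],[182,155]],.043).round(4)[:,:2])
print('line near end',back(f,[[173,150]],.028).round(4), 'foot?',back(f,[[452,158]],.058).round(4))
p=np.array(monitor.observe()['position'])
for dz in (0,.006,.012): print('tip proj',proj(f,p+[[-.03,.011,dz],[-.03,-.011,dz]]).round())
E
```

```text
checked_shaft 0.81 [176.0, 126.8, 295.2, 60.2] [0.4955 0.0456] [0.6542 0.0426] -0.019 0.0294
next_shaft 0.86 [216.1, 271.8, 225.4, 55.7] [ 0.5084 -0.0431] [ 0.6484 -0.0437] -0.0039 0.034
far ends at axis z [[ 0.6576  0.0424]
 [ 0.6481 -0.0462]
 [ 0.4985  0.0462]]
line near end [[0.4896 0.0472 0.028 ]] foot? [[0.6387 0.0433 0.058 ]]
tip proj [[207. 255.]
 [211. 302.]]
tip proj [[205. 261.]
 [209. 310.]]
tip proj [[202. 268.]
 [206. 318.]]
```

```bash
python3 -m handwheel '[{"dx":0,"dy":0,"dz":2.5,"wx":0,"wy":0,"wz":0,"claw":60},{"dx":0,"dy":0,"dz":2.5,"wx":0,"wy":0,"wz":0,"claw":60},{"dx":0,"dy":0,"dz":1.6,"wx":0,"wy":0,"wz":0,"claw":60},{"dx":0.6,"dy":0,"dz":0,"wx":0,"wy":0,"wz":0,"claw":60},{"dx":0.6,"dy":0,"dz":0,"wx":0,"wy":0,"wz":0,"claw":60},{"dx":0.4,"dy":0,"dz":0,"wx":0,"wy":0,"wz":0,"claw":60},{"dx":0.3,"dy":0,"dz":0,"wx":0,"wy":0,"wz":0,"claw":60},{"dx":0.3,"dy":0,"dz":0,"wx":0,"wy":0,"wz":0,"claw":60}]'
python3 -m handwheel '[{"dx":0.4,"dy":0,"dz":0,"wx":0,"wy":0,"wz":0,"claw":60},{"dx":0.4,"dy":0,"dz":0,"wx":0,"wy":0,"wz":0,"claw":60},{"dx":0.4,"dy":0,"dz":0,"wx":0,"wy":0,"wz":0,"claw":60},{"dx":0.4,"dy":0,"dz":0,"wx":0,"wy":0,"wz":0,"claw":60},{"dx":0.4,"dy":0,"dz":0,"wx":0,"wy":0,"wz":0,"claw":60},{"dx":0.4,"dy":0,"dz":0,"wx":0,"wy":0,"wz":0,"claw":60},{"dx":0.4,"dy":0,"dz":0,"wx":0,"wy":0,"wz":0,"claw":60},{"dx":0.4,"dy":0,"dz":0,"wx":0,"wy":0,"wz":0,"claw":60}]'
python3 - <<'E'
from h import *
for c in ['scene','wrist']:
    f=grab(c); 
    for n in ['checked_shaft','next_shaft']:
        for r in optics.masks_of(n,c)[:1]:
            a,b,y,w=shaft(f,r['region']); print(c,n,round(r['p'],2),a.round(4),b.round(4),round(y,4),w.round(4))
E
```

```text
clock: 3.6
position: [0.5507, 0.0232, 0.0356]
tool_rot: [3.141, 0.0, 1.547]
force: [0.0, -0.8, 0.5]
grip_width: 0.0513
finger_force: 0.6
clock: 4.6
position: [0.5513, 0.0554, 0.0353]
tool_rot: [3.142, 0.0, 1.547]
force: [0.6, -0.6, 0.3]
grip_width: 0.0512
finger_force: 0.1
scene checked_shaft 0.98 [0.4972 0.0834] [0.6604 0.078 ] -0.0334 0.034
scene next_shaft 0.66 [ 0.4888 -0.0381] [ 0.5844 -0.0453] -0.0746 0.0352
wrist checked_shaft 0.74 [0.4945 0.0847] [0.6617 0.0801] -0.0276 0.0307
```

The shaft is rolling square, about 38 mm so far, so I'll continue.

```bash
python3 -m handwheel '[{"dx":0.4,"dy":0,"dz":0,"wx":0,"wy":0,"wz":0,"claw":60},{"dx":0.4,"dy":0,"dz":0,"wx":0,"wy":0,"wz":0,"claw":60},{"dx":0.4,"dy":0,"dz":0,"wx":0,"wy":0,"wz":0,"claw":60},{"dx":0.4,"dy":0,"dz":0,"wx":0,"wy":0,"wz":0,"claw":60},{"dx":0.4,"dy":0,"dz":0,"wx":0,"wy":0,"wz":0,"claw":60},{"dx":0.4,"dy":0,"dz":0,"wx":0,"wy":0,"wz":0,"claw":60},{"dx":0.3,"dy":0,"dz":0,"wx":0,"wy":0,"wz":0,"claw":60},{"dx":0.2,"dy":0,"dz":0,"wx":0,"wy":0,"wz":0,"claw":60}]'
python3 - <<'E'
from h import *
for c in ['scene','wrist']:
    f=grab(c,c+'4.png'); 
    for n in ['checked_shaft','next_shaft']:
        for r in optics.masks_of(n,c)[:1]:
            a,b,y,w=shaft(f,r['region']); print(c,n,round(r['p'],2),a.round(4),b.round(4),round(y,4),w.round(4))
E
```

```text
clock: 5.9
position: [0.552, 0.0844, 0.0353]
tool_rot: [-3.142, -0.0, 1.547]
force: [-0.3, 0.1, 0.5]
grip_width: 0.0513
finger_force: 0.1
scene checked_shaft 0.64 [0.4977 0.1112] [0.6606 0.1066] -0.0282 0.033
scene next_shaft 0.98 [ 0.4908 -0.0388] [ 0.6017 -0.0438] -0.0453 0.033
wrist checked_shaft 0.68 [0.4953 0.1114] [0.6624 0.1066] -0.0289 0.0308
```

View pics/wrist4.png

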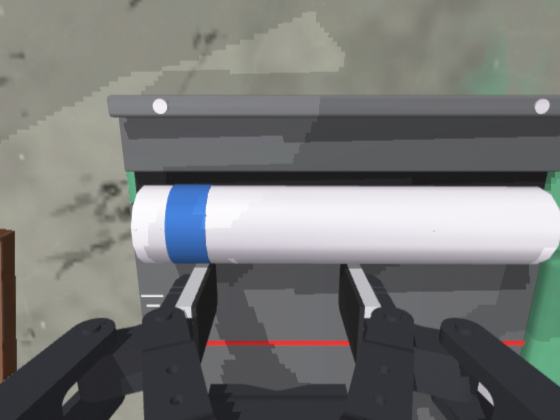

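The shaft (rows 185–263) is just short of the dark groove, and the red line is now clear at row 343, columns 205–525. About 1 cm remains.

```bash
python3 -m handwheel '[{"dx":0.3,"dy":0,"dz":0,"wx":0,"wy":0,"wz":0,"claw":60},{"dx":0.3,"dy":0,"dz":0,"wx":0,"wy":0,"wz":0,"claw":60},{"dx":0.2,"dy":0,"dz":0,"wx":0,"wy":0,"wz":0,"claw":60},{"dx":0,"dy":0,"dz":0,"wx":0,"wy":0,"wz":0,"claw":60}]'
cat > chk.py <<'E'
from h import *
import sys
for c in sys.argv[1].split(','):
    f=grab(c,c+sys.argv[2]+'.png')
    for n in ['checked_shaft','next_shaft']:
        for r in optics.masks_of(n,c)[:1]:
            a,b,y,w=shaft(f,r['region']); print(c,n,round(r['p'],2),a.round(4),b.round(4),round(y,4),w.round(4))
    if c=='wrist':
        F=f['frame'].astype(int); m=(F[...,2]>150)&(F[...,1]<90)&(F[...,0]<90); ys,xs=np.nonzero(m)
        P=back(f,np.c_[xs,ys],.028); P=P[(abs(P[:,1]-.045)<.02)&(P[:,0]>.47)]
        if len(P)>40: k=np.polyfit(P[:,0]-.57,P[:,1],1); print('red line yaw,y@.57',k.round(4),P[:,0].min().round(4),P[:,0].max().round(4))
E
python3 chk.py scene,wrist 5
```

```text
clock: 6.7
position: [0.5522, 0.0924, 0.0353]
tool_rot: [-3.142, -0.0, 1.547]
force: [-0.8, -0.0, -0.3]
grip_width: 0.0511
finger_force: 0.0
scene next_shaft 0.73 [ 0.4894 -0.0404] [ 0.6052 -0.0446] -0.0358 0.0368
wrist checked_shaft 0.57 [0.4964 0.1226] [0.6613 0.1182] -0.0262 0.0304
wrist next_shaft 0.32 [0.4859 0.1178] [0.6833 0.0821] -0.1793 0.1267
red line yaw,y@.57 [-0.025   0.0454] 0.5147 0.6671
```

The shaft is in the groove: its axis is 75 mm from the line and slightly ahead of the finger. Next I'll back off, lift, and move to the right of the next shaft.

```bash
python3 -m handwheel '[{"dx":-1,"dy":0,"dz":0,"wx":0,"wy":0,"wz":0,"claw":60},{"dx":0,"dy":0,"dz":-3,"wx":0,"wy":0,"wz":0,"claw":60},{"dx":0,"dy":0,"dz":-3,"wx":0,"wy":0,"wz":0,"claw":60},{"dx":-4,"dy":0,"dz":-1,"wx":0,"wy":0,"wz":0,"claw":60},{"dx":-4,"dy":0,"dz":0,"wx":0,"wy":0,"wz":0,"claw":60},{"dx":-4,"dy":0,"dz":0,"wx":0,"wy":0,"wz":0,"claw":60},{"dx":-4.8,"dy":0.2,"dz":0,"wx":0,"wy":0,"wz":0,"claw":60},{"dx":0,"dy":0,"dz":0,"wx":0,"wy":0,"wz":0,"claw":60}]'
python3 chk.py scene,wrist 6
```

```text
clock: 8.0
position: [0.5492, -0.0908, 0.1053]
tool_rot: [-3.141, 0.002, 1.541]
force: [-0.6, 0.8, -0.6]
grip_width: 0.0512
finger_force: 0.0
scene checked_shaft 0.63 [0.4972 0.1235] [0.6604 0.1192] -0.0267 0.0326
scene next_shaft 0.62 [ 0.4894 -0.0399] [ 0.6536 -0.0458] -0.0356 0.0362
wrist next_shaft 0.56 [ 0.4875 -0.0408] [ 0.6485 -0.0448] -0.0245 0.0294
```

View pics/wrist6.png

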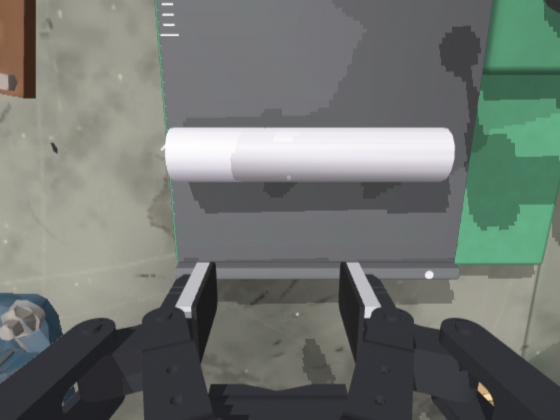

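The plain shaft spans (166–453, 155), with the fingers at row 265 behind it and inside the rail. Its position along the line is within about 3 mm, so I'll descend and roll it.

```bash
python3 -m handwheel '[{"dx":0,"dy":0,"dz":2.5,"wx":0,"wy":0,"wz":-0.005,"claw":60},{"dx":0,"dy":0,"dz":2.5,"wx":0,"wy":0,"wz":0,"claw":60},{"dx":0,"dy":0,"dz":2,"wx":0,"wy":0,"wz":0,"claw":60},{"dx":0.6,"dy":0,"dz":0,"wx":0,"wy":0,"wz":0,"claw":60},{"dx":0.6,"dy":0,"dz":0,"wx":0,"wy":0,"wz":0,"claw":60},{"dx":0.4,"dy":0,"dz":0,"wx":0,"wy":0,"wz":0,"claw":60},{"dx":0.3,"dy":0,"dz":0,"wx":0,"wy":0,"wz":0,"claw":60},{"dx":0.3,"dy":0,"dz":0,"wx":0,"wy":0,"wz":0,"claw":60}]'
python3 -m handwheel '[{"dx":0.4,"dy":0,"dz":0,"wx":0,"wy":0,"wz":0,"claw":60},{"dx":0.4,"dy":0,"dz":0,"wx":0,"wy":0,"wz":0,"claw":60},{"dx":0.4,"dy":0,"dz":0,"wx":0,"wy":0,"wz":0,"claw":60},{"dx":0.4,"dy":0,"dz":0,"wx":0,"wy":0,"wz":0,"claw":60},{"dx":0.4,"dy":0,"dz":0,"wx":0,"wy":0,"wz":0,"claw":60},{"dx":0.4,"dy":0,"dz":0,"wx":0,"wy":0,"wz":0,"claw":60},{"dx":0.4,"dy":0,"dz":0,"wx":0,"wy":0,"wz":0,"claw":60},{"dx":0.4,"dy":0,"dz":0,"wx":0,"wy":0,"wz":0,"claw":60}]'
python3 chk.py scene,wrist 7
```

```text
clock: 9.3
position: [0.5505, -0.0638, 0.0356]
tool_rot: [3.141, 0.0, 1.552]
force: [-0.4, -0.2, 0.8]
grip_width: 0.0515
finger_force: 0.4
clock: 10.3
position: [0.551, -0.0316, 0.0353]
tool_rot: [-3.142, -0.0, 1.552]
force: [0.4, 0.1, -1.0]
grip_width: 0.0513
finger_force: 0.1
scene checked_shaft 0.61 [0.4974 0.1241] [0.6604 0.1192] -0.0301 0.0318
scene next_shaft 0.7 [ 0.4916 -0.0048] [ 0.6519 -0.0105] -0.0355 0.037
wrist next_shaft 0.73 [ 0.4861 -0.0022] [ 0.6537 -0.0063] -0.0246 0.031
red line yaw,y@.57 [-0.024   0.0457] 0.4873 0.6455
```

```bash
python3 -m handwheel '[{"dx":0.4,"dy":0,"dz":0,"wx":0,"wy":0,"wz":0.003,"claw":60},{"dx":0.4,"dy":0,"dz":0,"wx":0,"wy":0,"wz":0.003,"claw":60},{"dx":0.4,"dy":0,"dz":0,"wx":0,"wy":0,"wz":0,"claw":60},{"dx":0.4,"dy":0,"dz":0,"wx":0,"wy":0,"wz":0,"claw":60},{"dx":0.4,"dy":0,"dz":0,"wx":0,"wy":0,"wz":0,"claw":60},{"dx":0.4,"dy":0,"dz":0,"wx":0,"wy":0,"wz":0,"claw":60},{"dx":0.3,"dy":0,"dz":0,"wx":0,"wy":0,"wz":0,"claw":60},{"dx":0.3,"dy":0,"dz":0,"wx":0,"wy":0,"wz":0,"claw":60}]'
python3 -m handwheel '[{"dx":0.2,"dy":0,"dz":0,"wx":0,"wy":0,"wz":0,"claw":60},{"dx":0.2,"dy":0,"dz":0,"wx":0,"wy":0,"wz":0,"claw":60},{"dx":0.2,"dy":0,"dz":0,"wx":0,"wy":0,"wz":0,"claw":60},{"dx":0.2,"dy":0,"dz":0,"wx":0,"wy":0,"wz":0,"claw":60},{"dx":0.2,"dy":0,"dz":0,"wx":0,"wy":0,"wz":0,"claw":60},{"dx":0.1,"dy":0,"dz":0,"wx":0,"wy":0,"wz":0,"claw":60},{"dx":0.1,"dy":0,"dz":0,"wx":0,"wy":0,"wz":0,"claw":60},{"dx":0,"dy":0,"dz":0,"wx":0,"wy":0,"wz":0,"claw":60}]'
python3 chk.py scene,wrist 8
```

```text
clock: 11.6
position: [0.5517, -0.0017, 0.0353]
tool_rot: [-3.142, 0.0, 1.546]
force: [0.1, -0.0, 0.1]
grip_width: 0.0514
finger_force: 0.1
clock: 12.6
position: [0.552, 0.0102, 0.0353]
tool_rot: [-3.142, -0.0, 1.546]
force: [0.4, -1.0, -0.3]
grip_width: 0.0511
finger_force: 0.3
scene checked_shaft 0.87 [0.4972 0.124 ] [0.6599 0.1187] -0.0323 0.0309
scene next_shaft 0.61 [0.4907 0.0374] [0.6494 0.0312] -0.0393 0.0343
wrist checked_shaft 0.89 [0.4976 0.1109] [0.6477 0.1072] -0.0245 0.008
wrist next_shaft 0.7 [0.4874 0.0373] [0.654  0.0309] -0.0386 0.0312
red line yaw,y@.57 [-0.0258  0.0468] 0.4876 0.6494
```

View pics/wrist8.png

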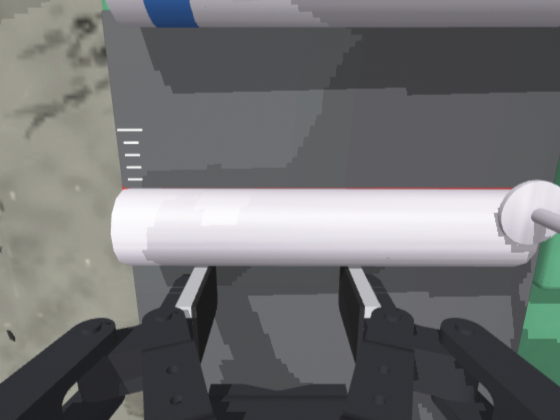

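The shaft spans (113–530, 228), with its left edge just on the red line and the foot at (530,213) beginning to ride up. The bevel holds the far end back about 2 mm, so I'll turn the tool slightly so the far finger leads.

```bash
python3 -m handwheel '[{"dx":0.1,"dy":0,"dz":0,"wx":0,"wy":0,"wz":-0.006,"claw":60},{"dx":0.1,"dy":0,"dz":0,"wx":0,"wy":0,"wz":-0.006,"claw":60},{"dx":0.1,"dy":0,"dz":0,"wx":0,"wy":0,"wz":0,"claw":60},{"dx":0.1,"dy":0,"dz":0,"wx":0,"wy":0,"wz":0,"claw":60},{"dx":0.1,"dy":0,"dz":0,"wx":0,"wy":0,"wz":0,"claw":60},{"dx":0.1,"dy":0,"dz":0,"wx":0,"wy":0,"wz":0,"claw":60},{"dx":0.1,"dy":0,"dz":0,"wx":0,"wy":0,"wz":0,"claw":60},{"dx":0.1,"dy":0,"dz":0,"wx":0,"wy":0,"wz":0,"claw":60}]'
python3 chk.py scene,wrist 9
```

```text
clock: 13.9
position: [0.5521, 0.0182, 0.0353]
tool_rot: [-3.142, -0.0, 1.558]
force: [0.3, -1.0, 0.2]
grip_width: 0.0512
finger_force: 0.5
scene checked_shaft 0.78 [0.4964 0.124 ] [0.6604 0.1196] -0.0271 0.0335
scene next_shaft 0.75 [0.4923 0.045 ] [0.6435 0.0418] -0.0213 0.0323
wrist checked_shaft 0.96 [0.4963 0.1151] [0.6484 0.1119] -0.0212 0.0161
wrist next_shaft 0.84 [0.4874 0.0444] [0.6495 0.0411] -0.02 0.0313
```

```bash
python3 -m handwheel '[{"dx":0.1,"dy":0,"dz":0,"wx":0,"wy":0,"wz":0.005,"claw":60},{"dx":0.1,"dy":0,"dz":0,"wx":0,"wy":0,"wz":0,"claw":60},{"dx":0,"dy":0,"dz":0,"wx":0,"wy":0,"wz":0,"claw":60},{"dx":-0.2,"dy":0,"dz":0,"wx":0,"wy":0,"wz":0,"claw":60},{"dx":-0.8,"dy":0,"dz":0,"wx":0,"wy":0,"wz":0,"claw":60},{"dx":-1,"dy":0,"dz":-1.5,"wx":0,"wy":0,"wz":0,"claw":60},{"dx":0,"dy":0,"dz":-3,"wx":0,"wy":0,"wz":0,"claw":60},{"dx":0,"dy":0,"dz":-3,"wx":0,"wy":0,"wz":0,"claw":60}]'
python3 -m handwheel '[{"dx":-3,"dy":0,"dz":-3,"wx":0,"wy":0,"wz":0,"claw":60},{"dx":-3,"dy":0,"dz":-3,"wx":0,"wy":0,"wz":0,"claw":60},{"dx":0,"dy":0,"dz":0,"wx":0,"wy":0,"wz":0,"claw":60},{"dx":0,"dy":0,"dz":0,"wx":0,"wy":0,"wz":0,"claw":60}]'
python3 chk.py scene,wrist 10
python3 - <<'E'
import cv2
f=cv2.imread('pics/wrist10.png'); cv2.imwrite('pics/w11.png',cv2.resize(f[0:280,80:460],None,fx=2.1,fy=2.1,interpolation=cv2.INTER_CUBIC))
E
```

```text
clock: 15.2
position: [0.5517, -0.0009, 0.1121]
tool_rot: [3.141, 0.0, 1.552]
force: [0.3, -0.5, 0.2]
grip_width: 0.0514
finger_force: 0.0
clock: 15.7
position: [0.5505, -0.0599, 0.1706]
tool_rot: [3.141, -0.0, 1.552]
force: [-0.7, 0.3, -0.2]
grip_width: 0.0514
finger_force: 0.0
scene checked_shaft 0.66 [0.496  0.1237] [0.6644 0.119 ] -0.028 0.0338
scene next_shaft 0.6 [0.4906 0.0476] [0.6487 0.0437] -0.0247 0.0332
wrist next_shaft 0.77 [0.4911 0.0482] [0.6473 0.0422] -0.0384 0.0296
```

View pics/w11.png

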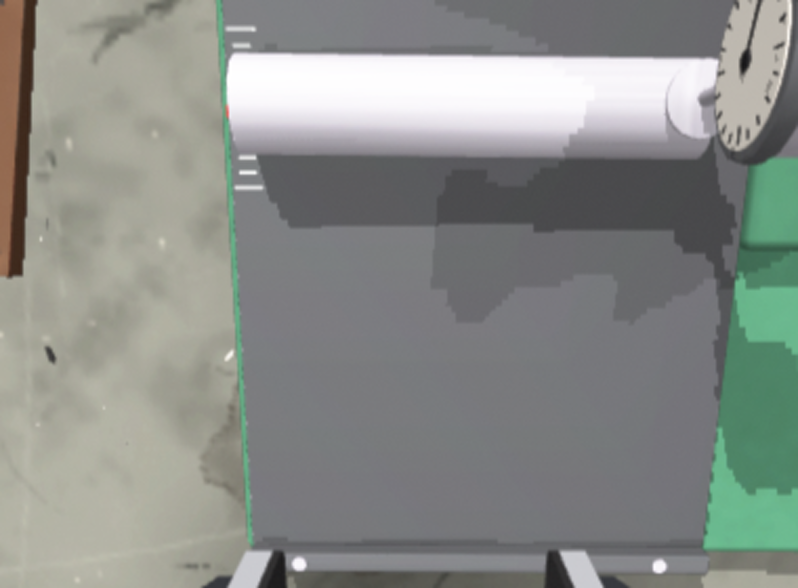

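The plain shaft spans crop rows 54–155, centred between the tick marks (long ticks at rows 28 and 187, red mark at 110). The foot rides on it at (693,100), and the needle is up as it was at the start. The shaft's axis is within about 1 mm of the line and parallel to it, the checked shaft is in the groove, and the hand is clear, so I'm handing in.

```bash
python3 -c "
from h import *
print(job_done())"
```

```text
the job is handed in; nothing more can be done
None
```

I handed the job in: the checked shaft is in the rest groove, the plain shaft lies along the red line (within about 1 mm by camera) with the gauge foot riding on it, and the hand is clear.

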